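# Lay the glazed pieces out on their silhouette boards

### The job

Lay out the pottery class's work for display: put the fish, the heart, the house and the flower each flat on the board painted with its own silhouette, covering the silhouette and pointing the same way as it does (the flower may be turned any way). Set them down gently, without dropping them, and do not disturb the clay bird or the jar of brushes.

Things in the scene. Friction and masses are not known exactly. Their poses are not given: they have to be found in the camera images.
- fish: blue glazed fish, loose flat ceramic, 24 mm thick, some 110 g, lying on the table; about 74 mm long and 40 mm wide, its sides parallel for 20 mm about the origin; +x points to the nose (32 mm from the origin), -x to the forked tail (42 mm). Grip it across y: 40 mm wide. Origin at the underside, z up.
- heart: red glazed heart, loose flat ceramic, 24 mm thick, some 110 g, lying on the table; 58 mm wide over its two round lobes, 53 mm long; origin midway between the lobes' centres, where it is widest; -x points to the tip (36 mm from the origin). Grip it across y over the lobes: 58 mm. Origin at the underside, z up.
- house: yellow glazed house, loose flat ceramic, 24 mm thick, some 110 g, lying on the table; 42 mm wide and 57 mm long, with straight parallel side walls (from x = -26 to +10 mm) and a pointed roof; +x points to the roof's ridge (31 mm from the origin), a small chimney stands off the roof at +y. Grip it across y: 42 mm wide. Origin at the underside, z up.
- flower: green glazed flower, loose flat ceramic, 24 mm thick, some 110 g, lying on the table; round with eight scallops, 55 mm across, scallop tips on x and y; all turns by an eighth look the same. Grip it across y: 55 mm wide. Origin at the underside, z up.
- fish_board: dark grey board, 116 (x) by 88 (y) by 8 mm thick, fixed, with a pale blue fish silhouette painted on top (3 mm larger all round) and a dot of the same colour near its -x end. Origin at the centre of the board's underside, z up. The piece's origin belongs above the point 20 mm along +x from the board's origin, with its +x along the board's +x.
- heart_board: dark grey board, 116 (x) by 88 (y) by 8 mm thick, fixed, with a pale red heart silhouette painted on top (3 mm larger all round) and a dot of the same colour near its -x end. Origin at the centre of the board's underside, z up. The piece's origin belongs above the point 20 mm along +x from the board's origin, with its +x along the board's +x.
- house_board: dark grey board, 116 (x) by 88 (y) by 8 mm thick, fixed, with a pale yellow house silhouette painted on top (3 mm larger all round) and a dot of the same colour near its -x end. Origin at the centre of the board's underside, z up. The piece's origin belongs above the point 20 mm along +x from the board's origin, with its +x along the board's +x.
- flower_board: dark grey board, 116 (x) by 88 (y) by 8 mm thick, fixed, with a pale green flower silhouette painted on top (3 mm larger all round) and a dot of the same colour near its -x end. Origin at the centre of the board's underside, z up. The piece's origin belongs above the point 20 mm along +x from the board's origin, turned as it likes.
- bird: unfired grey clay bird, about 62 mm wide, 75 mm high and 90 mm long with its tail, standing loose among the glazed pieces; not to be disturbed. Origin at the centre of its underside, +x towards the beak.
- brush_jar: open glass jar with a blue band, 68 mm across and 85 mm high, with three brushes that stick up to about 180 mm; stands loose beyond the boards; not to be disturbed. Origin at the centre of its underside.
Not all that is in view belongs to the job. What is shaped like the flower_board but orange is not meant.

How it is judged:
At the end, for the whole second after the job is handed in: Each of the four pieces lies flat and at rest on its own board, within 12 mm (along the board's x and along its y) of the place of its silhouette; fish, heart and house point the same way as the silhouette within 0.3 rad (17 degrees); all are released (x of fish in the frame of fish_board between 0.008 and 0.032 m and y of fish in the frame of fish_board between -0.012 and 0.012 m and z of fish in the frame of fish_board between 0.005 and 0.011 m and angle between each of fish, heart, house, flower's own z axis and vertical below 0.1 rad and linear speed of each of fish, heart, house, flower below 0.01 m/s and angular speed of each of fish, heart, house, flower below 0.1 rad/s and angle between the x axis of fish and the x axis of fish_board, either way round below 0.3 rad and x of fish_board in the frame of fish below 0 m and x of heart in the frame of heart_board between 0.008 and 0.032 m and y of heart in the frame of heart_board between -0.012 and 0.012 m and z of heart in the frame of heart_board between 0.005 and 0.011 m and angle between the x axis of heart and the x axis of heart_board, either way round below 0.3 rad and x of heart_board in the frame of heart below 0 m and x of house in the frame of house_board between 0.008 and 0.032 m and y of house in the frame of house_board between -0.012 and 0.012 m and z of house in the frame of house_board between 0.005 and 0.011 m and angle between the x axis of house and the x axis of house_board, either way round below 0.3 rad and x of house_board in the frame of house below 0 m and x of flower in the frame of flower_board between 0.008 and 0.032 m and y of flower in the frame of flower_board between -0.012 and 0.012 m and z of flower in the frame of flower_board between 0.005 and 0.011 m); the robot touches nothing.
It fails at once if a glazed piece is dropped or thrown (out of the fingers and faster than 0.7 m/s, a fall of some 25 mm) ((linear speed of fish above 0.7 m/s and contact force between fish and the fingers below 0.2 N) or (linear speed of heart above 0.7 m/s and contact force between heart and the fingers below 0.2 N) or (linear speed of house above 0.7 m/s and contact force between house and the fingers below 0.2 N) or (linear speed of flower above 0.7 m/s and contact force between flower and the fingers below 0.2 N)).
It fails at once if the clay bird or the brush jar is pushed more than 20 mm or tipped (distance of any of bird, brush_jar from where it was at the start of the episode above 0.02 m or angle between any of bird, brush_jar's own z axis and vertical above 0.3 rad).
It also fails if it takes over 104 s, if anything falls off the work surface, if the arm or the gripper's body presses on something with over 40 N, if the wrist force passes 120 N, or if a joint passes its speed limit or range.

### The arm

A 7-joint arm with a two-finger parallel gripper is mounted at the origin on the work surface. World frame = base frame: x ahead of the robot, y to its left, z up, the work surface at z = 0. Lengths are in m, angles in rad, forces in N, time in s.
With the tool pointing down it reaches from about 0.425 to 0.875 m from the base axis. Payload 4.7 kg.
Tool frame: the origin (TCP) lies on the centre line of the jaws, within the pads' length; the fingertips stand 19 mm ahead of it and the grasp point (between the pads) is the TCP; z points along the fingers, y is the line along which they close (so a half turn about z gives the same grasp; the last joint's range is limited). The gripper opens to 85 mm and grips with 20 to 120 N. Pads are 22 mm wide; open, the fingers measure 114 mm over their backs; the gripper's body (76 mm by 85 mm) begins 54 mm behind the grasp point. The pads swing forward as they close: fully open they stand 13 mm farther back than shut.
Start: joints at [-1.33, 0.321, -0.07, 1.45, 0.023, 1.371, -0.057], TCP at [0.146, 0.633, 0.25] pointing down, gripper open.
Joint ranges: [-2.86, 2.86], [-0.3, 2.09], [-1.38, 1.24], [0.06, 2.45], [-1.56, 4.7], [0.09, 2.05], [-2.69, 2.69]. Speed limits (rad/s): [2.57, 2.57, 3.14, 3.14, 3.14, 3.14, 3.14].

### API

Orientations are given as a unit quaternion [w, x, y, z].
In Python, from rig import env gives the robot as it stands.
- The arm moves only by the shell command python3 -m jog 'ROWS'. ROWS is JSON, a list of rows, each a list of 7 numbers: the shift along the world's x, y, z each as a share of 2.5 cm, from -1 to 1, then the turn, a rotation vector about the world's x, y, z each as a share of 0.1 rad, from -1 to 1, then the closure, from -1 (fully open) to 1 (shut). A call has exactly 5 rows; each row shifts and turns the commanded pose from where the row before left it; what a row does not reach is not made up. A row lasts 1/12 s, in which the tool goes at most 41.7 mm and 7.16 degrees, less where a joint would pass 70% of its speed; a pose out of reach is approached as far as the arm can. A call with a number of a shift or a turn outside -1 to 1 is refused whole. A call with a gripper value outside its range is refused whole. The fingers move at their own pace and stop on an object; the grip force is fixed at half the most. Time passes only in rows, so rows that do not move let the fingers close, or fill a call up. It gives the time, the measured TCP pose, the force, the opening and the grip force at its end, in the units of the state.
- env.sense(): the state, without advancing time (a new reading comes with each control period).
- env.capture(name): name is "side" or "top"; returns (picture, depth): 420x560x3 uint8, blue, green, red; 420x560 float32, m along the optical axis (not along the pixel's ray), 0 where there is no reading.
- env.camera_params(name): a dict with "fovy" (degrees; the focal length in pixels is half the picture's height over the tangent of half this angle, whatever the lens; pixels are square), "cx", "cy" (the principal point, pixels), "world_to_cam" (4x4, takes a point from world to camera coordinates). Camera axes: x right, y up, looking along -z (the intrinsics and any distortion apply to the point x, -y, -z); pixel columns grow to the right and rows downward; lengths in m; the calibration is good to about 2 mm. A picture is of the moment at which its call begins. camera_params takes no time and is no camera call.
- env.hand_in(): hands the job in; it is judged then, once.
The state is a dict: "clock": time; "qpos": joint angles; "joint_vel": joint speeds; "joint_torque": joint torques, N m; "tool_pos": TCP position; "tcp_rot": TCP orientation; "force": force on the tool from outside, world axes, zero at the start; "ft_torque": the same for the moment, N m; "width": finger opening in m; "finger_force": force on a finger pad.
Only numpy, scipy, OpenCV 4.12 (cv2) and the standard library are available. Lean on these libraries where they do the work, as an engineer would, in place of code of your own. Each camera call takes 0.05 s, during which the arm holds its last target. There are 200 camera calls.

## Working session

There is one attempt and no reset: what is moved stays moved. The work goes in short steps, Python scripts to look and compute and a shell command to move; the robot and the scene stay as the last step left them, time stands still between calls to the robot, and variables do not carry over. Pictures are saved under pics/ and viewed, at most 16 in all, crops included, and the job is handed in when it is done.

```bash
mkdir -p pics; ls; python3 - <<'E'
from rig import env
import cv2,numpy as np
for n in("top","side"):
    p,d=env.capture(n); cv2.imwrite(f"pics/{n}0.png",p); np.savez(f"{n}0.npz",p=p,d=d)
    print(n,env.camera_params(n))
s=env.sense(); print(s["clock"],s["tool_pos"],s["tcp_rot"],s["width"])
E
```

```text
pics
top {'fovy': 55.4203526110969, 'cx': 283.0432037855708, 'cy': 218.55882369026713, 'world_to_cam': array([[-0.02164102, -0.99966587, -0.01413555, -0.07275594],
       [ 0.99102285, -0.0233154 ,  0.13164382, -0.53461037],
       [-0.13192941, -0.01115974,  0.99119629, -1.13008736],
       [ 0.        ,  0.        ,  0.        ,  1.        ]])}
side {'fovy': 42.57472141822931, 'cx': 274.76366411058535, 'cy': 212.74734027893052, 'world_to_cam': array([[ 0.80291745, -0.59596447,  0.01224413, -0.46687019],
       [ 0.35584771,  0.49569522,  0.79224911, -0.17079869],
       [-0.47822168, -0.63175359,  0.61007494, -1.34451512],
       [ 0.        ,  0.        ,  0.        ,  1.        ]])}
0.1 [0.14606701 0.63292055 0.24934303] [-6.43446375e-05  1.13117066e-01  9.93581298e-01 -8.54344650e-04] 0.08524530340479762
```

View pics/top0.png

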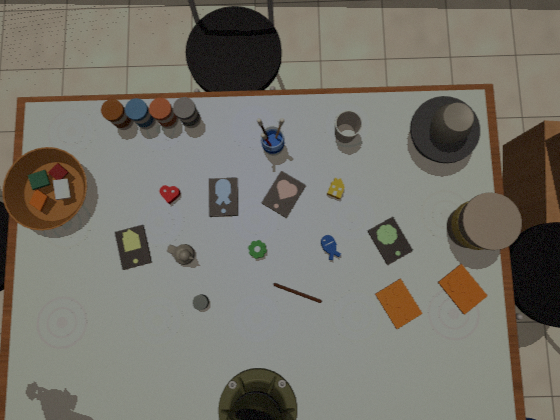

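View pics/side0.png

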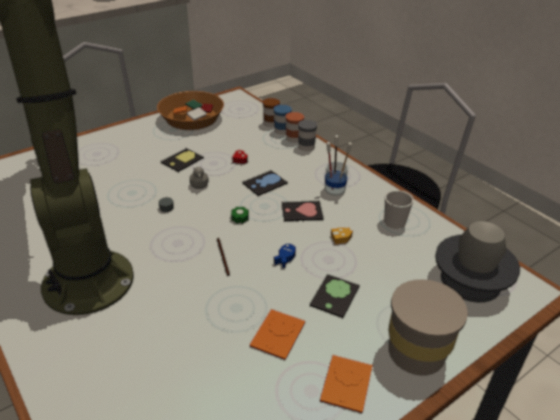

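The top view shows boards for the fish at (223,197), heart (284,194), house (133,247) and flower (390,241). The pieces are the heart (170,194), house (337,188), flower (257,249) and fish (330,247). The bird is at (185,253), the jar at (273,140), and the orange boards are decoys.

```bash
cat > h.py <<'E'
import numpy as np,cv2
from rig import env
def cam(n):
    c=env.camera_params(n); M=np.array(c["world_to_cam"]); f=210/np.tan(np.radians(c["fovy"])/2)
    return M,f,c["cx"],c["cy"]
def ray(n,uv):
    M,f,cx,cy=cam(n); uv=np.atleast_2d(uv).astype(float)
    d=np.c_[(uv[:,0]-cx)/f,-(uv[:,1]-cy)/f,-np.ones(len(uv))]@M[:3,:3]
    return -M[:3,:3].T@M[:3,3],d
def plane(n,uv,z):
    o,d=ray(n,uv); return o+d*((z-o[2])/d[:,2])[:,None]
def proj(n,P):
    M,f,cx,cy=cam(n); q=np.atleast_2d(P)@M[:3,:3].T+M[:3,3]
    return np.c_[cx+f*q[:,0]/-q[:,2],cy-f*q[:,1]/-q[:,2]]
E
python3 - <<'E'
from h import *
p=np.load("top0.npz")["p"];d=np.load("top0.npz")["d"]
c=p[120:320,105:425]; cv2.imwrite("pics/crop0.png",cv2.resize(c,(800,500),interpolation=cv2.INTER_CUBIC))
hsv=cv2.cvtColor(p,cv2.COLOR_BGR2HSV)
M,f,cx,cy=cam("top")
print("base",proj("top",[[0,0,0]]),proj("side",[[0,0,0]]),"tcp",proj("top",[[.146,.633,.25]]))
for nm,(u,v) in dict(heart=(170,194),house=(337,188),flower=(257,249),fish=(330,247),fb=(223,197),hb=(284,194),ob=(133,247),lb=(390,241),bird=(185,253),jar=(273,140),knob=(201,301),tab=(300,260),stick=(297,292)).items():
    o,r=ray("top",[(u,v)]); P=o+r[0]*np.median(d[v-2:v+3,u-2:u+3])
    print(nm,np.round(P,3),hsv[v,u],p[v,u])
for q in[(60,322),(453,310),(297,292)]: print(plane("top",q,0))
E
```

```text
base [[257.30256529 407.70094003]] [[ 87.61022809 281.21511219]] tcp [[-30.36365846 382.14863863]]
heart [0.616 0.25  0.024] [  1 179 138] [ 41  43 138]
house [ 0.622 -0.247  0.024] [ 24 181 138] [ 40 120 138]
flower [ 0.447 -0.007  0.025] [ 90   7 144] [144 144 140]
fish [ 0.448 -0.219  0.024] [109 164 106] [106  63  38]
fb [0.606 0.095 0.008] [105  49 145] [145 131 117]
hb [ 0.611 -0.089  0.009] [  9  54 138] [109 118 138]
ob [0.462 0.363 0.008] [ 32  92 141] [ 90 141 138]
lb [ 0.462 -0.398  0.01 ] [ 49  74 137] [ 97 137 112]
bird [0.437 0.191 0.071] [ 19  43 100] [ 83  94 100]
jar [ 0.766 -0.06   0.05 ] [108 163 127] [127  79  46]
knob [0.301 0.156 0.025] [40 19 81] [75 81 79]
tab [ 0.413 -0.132 -0.   ] [ 80   5 145] [144 145 142]
stick [ 0.32  -0.12   0.007] [ 11 148  57] [24 36 57]
[[0.24773405 0.57431481 0.        ]]
[[ 0.25881566 -0.57073792  0.        ]]
[[ 0.31958869 -0.1205862   0.        ]]
```

View pics/crop0.png

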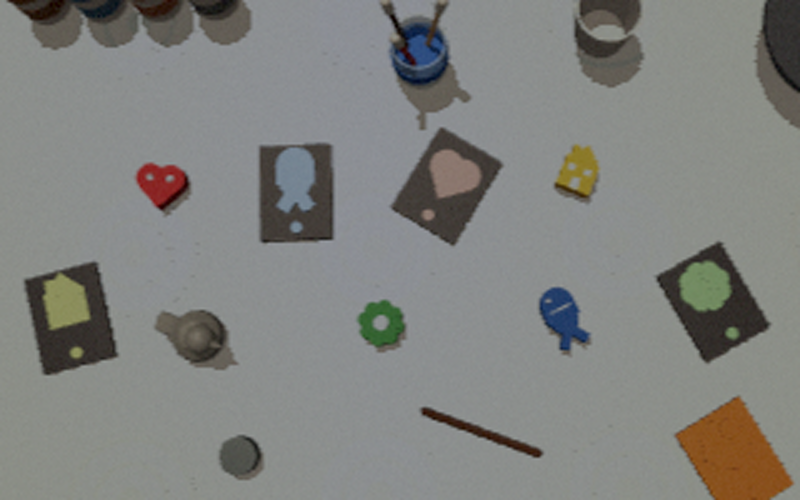

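```bash
cat > m.py <<'E'
from h import *
def grid(n):
    v,u=np.mgrid[:420,:560]; return np.c_[u.ravel(),v.ravel()]
def pts(d,n="top"):
    o,r=ray(n,grid(n)); return (o+r*d.ravel()[:,None]).reshape(420,560,3)
def box(P,a):  # extents along axis a (rad) and across
    x=P@[np.cos(a),np.sin(a)]; y=P@[-np.sin(a),np.cos(a)]
    return x.min(),x.max(),y.min(),y.max()
HUE=dict(heart=((0,8),(172,180)),house=((20,32),),flower=((50,75),),fish=((105,120),))
def piece(p,d,nm,near=None,zmin=.016,zmax=.06):
    W=pts(d); h=cv2.cvtColor(p,cv2.COLOR_BGR2HSV); m=np.zeros((420,560),bool)
    for lo,hi in HUE[nm]: m|=(h[...,0]>=lo)&(h[...,0]<=hi)
    m&=(h[...,1]>110)&(h[...,2]>45)&(W[...,2]>zmin)&(W[...,2]<zmax)&(W[...,0]>.35)&(W[...,0]<.72)&(abs(W[...,1])<.45)
    n,l,s,c=cv2.connectedComponentsWithStats(m.astype(np.uint8))
    k=1+np.argmax(s[1:,4]); ct=cv2.findContours((l==k).astype(np.uint8),cv2.RETR_EXTERNAL,cv2.CHAIN_APPROX_NONE)[0][0]
    full=cv2.drawContours(np.zeros((420,560),np.uint8),[ct],-1,1,-1)>0
    z=np.median(W[l==k][:,2]); v,u=np.nonzero(full)
    P=plane("top",np.c_[u,v],z)[:,:2]; g=P.mean(0); Q=P-g
    a=np.linalg.eigh(Q.T@Q)[1][:,1]; A=np.arctan2(a[1],a[0])
    far=Q[np.argsort(-np.hypot(*Q.T))[:5]].mean(0)
    e=.0014
    if nm=="fish":  # long axis; nose is the end nearer... skew: tail is the farther end
        if ((Q@a)**3).mean()>0: A+=np.pi
    elif nm=="heart": A=np.arctan2(-far[1],-far[0])
    elif nm=="house":
        best=min(np.arange(0,np.pi/2,.01),key=lambda t:np.prod([np.diff(box(P,t)[:2])[0],np.diff(box(P,t)[2:])[0]]))
        A=min([best+k*np.pi/2 for k in range(4)],key=lambda t:((Q@[np.cos(t),np.sin(t)])**1).max()*-1)
    else: A=0
    b=box(P,A); L=b[1]-b[0]+2*e; Wd=b[3]-b[2]+2*e
    fx={"fish":-5,"heart":-9.5,"house":2.5,"flower":0}[nm]/1000 # box centre in piece frame
    cx,cy=(b[0]+b[1])/2-fx,(b[2]+b[3])/2
    o=np.array([cx*np.cos(A)-cy*np.sin(A),cx*np.sin(A)+cy*np.cos(A)])
    return o,np.angle(np.exp(1j*A)),z,(L,Wd),g
E
python3 - <<'E'
from m import *
f=np.load("top0.npz");p,d=f["p"],f["d"]
for nm in HUE:
    o,A,z,sz,g=piece(p,d,nm); print(nm,o.round(4),"deg",round(np.degrees(A),1),"z",z.round(3),"size",np.round(sz,3),"centroid",g.round(4))
h=cv2.cvtColor(p,cv2.COLOR_BGR2HSV)
for nm,(u,v) in dict(fish=(223,197),heart=(284,194),house=(133,247),flower=(390,241)).items():
    s=np.zeros((420,560),np.uint8); s[v-35:v+36,u-35:u+36]=(h[v-35:v+36,u-35:u+36,2]<100)*255
    n,l,st,_=cv2.connectedComponentsWithStats(s); k=1+np.argmax(st[1:,4])
    ct=cv2.findContours((l==k).astype(np.uint8),cv2.RETR_EXTERNAL,cv2.CHAIN_APPROX_NONE)[0][0]
    P=plane("top",ct[:,0],.008)[:,:2].astype(np.float32); r=cv2.minAreaRect(P*1000); c=np.array(r[0])/1000
    q=cv2.boxPoints(r)/1000; e=[q[1]-q[0],q[2]-q[1]]; a=max(e,key=np.linalg.norm); 
    full=cv2.erode(cv2.drawContours(np.zeros_like(s),[ct],-1,1,-1),np.ones((3,3))); sil=(full>0)&(h[...,2]>105)
    n,l,st,ce=cv2.connectedComponentsWithStats(sil.astype(np.uint8)); k=1+np.argmax(st[1:,4])
    sc=plane("top",ce[k],.008)[0,:2]
    if (sc-c)@a<0:a=-a
    A=np.arctan2(a[1],a[0]); t=c+.02*np.array([np.cos(A),np.sin(A)])
    print(nm,"board",c.round(4),"deg",np.degrees(A).round(1),"size",np.round(r[1],1),"target",t.round(4),"sil centroid",sc.round(4))
E
```

```text
heart [0.6104 0.2491] deg -167.0 z 0.024 size [0.056 0.059] centroid [0.6203 0.2533]
house [ 0.6221 -0.2454] deg -22.4 z 0.024 size [0.056 0.045] centroid [ 0.624  -0.2453]
flower [ 0.4467 -0.0068] deg 0.0 z 0.024 size [0.049 0.049] centroid [ 0.4464 -0.0069]
fish [ 0.4534 -0.2167] deg 23.3 z 0.024 size [0.073 0.04 ] centroid [ 0.4518 -0.2179]
fish board [0.6073 0.0945] deg 0.2 size [119.2  85. ] target [0.6273 0.0945] sil centroid [0.625  0.0961]
heart board [ 0.6117 -0.087 ] deg -32.4 size [ 89.3 117.7] target [ 0.6285 -0.0977] sil centroid [ 0.6259 -0.0948]
house board [0.4622 0.3636] deg 13.7 size [119.1  89.1] target [0.4816 0.3683] sil centroid [0.4812 0.3707]
flower board [ 0.4643 -0.3973] deg 27.6 size [117.   88.9] target [ 0.4821 -0.3881] sil centroid [ 0.4832 -0.3894]
```

```bash
python3 - <<'E'
import re
s=open("m.py").read()
s=s.replace('elif nm=="heart": A=np.arctan2(-far[1],-far[0])','''elif nm=="heart":
        def asym(t):
            y=Q@[-np.sin(t),np.cos(t)]; x=Q@[np.cos(t),np.sin(t)]; return abs(y.max()+y.min())+abs((y*x*1e2).mean())+abs(((y**3).mean()))*1e4
        t=np.arange(A0-.7,A0+.7,.02); A=t[np.argmin([asym(k) for k in t])]''').replace("zmax=.06):","zmax=.06,A0=0):")
open("m.py","w").write(s)
E
python3 - <<'E'
from m import *
f=np.load("top0.npz");p,d=f["p"],f["d"]
o,A,z,sz,g=piece(p,d,"heart"); print(o,np.degrees(A),sz,g)
H=cv2.cvtColor(p,cv2.COLOR_BGR2HSV)
c=cv2.resize(p[178:212,148:192],None,fx=10,fy=10,interpolation=cv2.INTER_CUBIC)
c2=cv2.resize(p[172:206,315:359],None,fx=10,fy=10,interpolation=cv2.INTER_CUBIC)
c3=cv2.resize(p[230:264,308:352],None,fx=10,fy=10,interpolation=cv2.INTER_CUBIC)
def draw(im,u0,v0,nm):
    o,A,z,sz,g=piece(p,d,nm)
    a=np.array([np.cos(A),np.sin(A)]);b=np.array([-a[1],a[0]])
    for w in (o,o+.03*a,o+.02*b):
        q=(proj("top",[[*w,z]])[0]-[u0,v0]+.5)*10; cv2.line(im,tuple(int(x) for x in (proj("top",[[*o,z]])[0]-[u0,v0]+.5)*10),tuple(int(x) for x in q),(255,255,255),2)
draw(c,148,178,"heart");draw(c2,315,172,"house");draw(c3,308,230,"fish")
im=np.hstack([c,c2,c3]); cv2.imwrite("pics/p1.png",cv2.resize(im,None,fx=.6,fy=.6))
E
```

```text
[0.62638217 0.25225925] -9.167324722093142 (np.float64(0.05297313131739331), np.float64(0.061296389041088445)) [0.62034625 0.25325699]
```

View pics/p1.png

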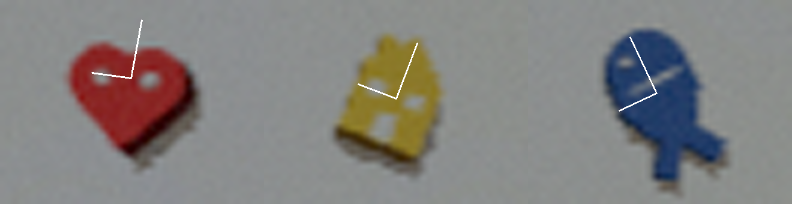

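Crop: the fitted axes agree with the shapes (heart about -7°, house -22°, fish about 25°), and the sizes match. I'm moving to the heart first.

```bash
R='' ; 
python3 -m jog '[[0.96,-0.76,-0.2,0,0,0.05,-1],[0.96,-0.76,-0.2,0,0,0.05,-1],[0.96,-0.76,-0.2,0,0,0.05,-1],[0.96,-0.76,-0.2,0,0,0.05,-1],[0.96,-0.76,-0.2,0,0,0.05,-1]]'
python3 -m jog '[[0.96,-0.76,-0.2,0,0,0.05,-1],[0.96,-0.76,-0.2,0,0,0.05,-1],[0.96,-0.76,-0.2,0,0,0.05,-1],[0.96,-0.76,-0.2,0,0,0.05,-1],[0.96,-0.76,-0.2,0,0,0.05,-1]]'
python3 -m jog '[[0.96,-0.76,-0.2,0,0,0.05,-1],[0.96,-0.76,-0.2,0,0,0.05,-1],[0.96,-0.76,-0.2,0,0,0.05,-1],[0.96,-0.76,-0.2,0,0,0.05,-1],[0.96,-0.76,-0.2,0,0,0.05,-1]]'
python3 -m jog '[[0.96,-0.76,-0.2,0,0,0.05,-1],[0.96,-0.76,-0.2,0,0,0.05,-1],[0.96,-0.76,-0.2,0,0,0.05,-1],[0.96,-0.76,-0.2,0,0,0.05,-1],[0.96,-0.76,-0.2,0,0,0.05,-1]]'
python3 -c "
from h import *
s=env.sense();print(s['qpos'],s['tcp_rot'])"
```

```text
clock: 0.52
tool_pos: [0.267, 0.537, 0.2246]
tcp_rot: [-0.0, 0.1, 0.995, -0.0]
force: [0.8, 0.6, 0.4]
width: 0.0856
finger_force: 0.0
clock: 0.93
tool_pos: [0.387, 0.4421, 0.1997]
tcp_rot: [-0.0, 0.088, 0.996, -0.0]
force: [0.3, -0.2, -0.3]
width: 0.0852
finger_force: 0.0
clock: 1.35
tool_pos: [0.5069, 0.3471, 0.1747]
tcp_rot: [-0.0, 0.076, 0.997, -0.0]
force: [-1.1, 0.4, 0.7]
width: 0.0859
finger_force: 0.0
clock: 1.77
tool_pos: [0.6269, 0.2523, 0.1495]
tcp_rot: [-0.0, 0.063, 0.998, -0.0]
force: [1.4, 1.0, 0.1]
width: 0.0854
finger_force: 0.0
[-0.60202534  0.43844467  0.23834169  1.51130841 -0.10753312  1.20560001
  1.09755872] [-4.08954408e-04  6.31410660e-02  9.98004511e-01 -1.85765222e-04]
```

```bash
python3 -m jog '[[-0.1,0,-1,0,0,0,-1],[0,0,-1,0,0,0,-1],[0,0,-1,0,0,0,-1],[0,0,-0.8,0,0,0,-1],[0,0,-0.6,0,0,0,-1]]'
python3 -m jog '[[0,0,-0.4,0,0,0,-1],[0,0,-0.2,0,0,0,-1],[0,0,0,0,0,0,1],[0,0,0,0,0,0,1],[0,0,0,0,0,0,1]]'
python3 -m jog '[[0,0,0,0,0,0,1],[0,0,0,0,0,0,1],[0,0,0,0,0,0,1],[0,0,0,0,0,0,1],[0,0,0,0,0,0,1]]'
```

```text
clock: 2.18
tool_pos: [0.6221, 0.2527, 0.0373]
tcp_rot: [-0.002, 0.063, 0.998, -0.001]
force: [-0.3, 0.0, 0.2]
width: 0.0855
finger_force: 0.0
clock: 2.6
tool_pos: [0.6249, 0.2539, 0.0275]
tcp_rot: [0.001, 0.063, 0.998, 0.001]
force: [1.1, 0.2, -0.9]
width: 0.0552
finger_force: 63.4
clock: 3.02
tool_pos: [0.6249, 0.2539, 0.0272]
tcp_rot: [0.001, 0.063, 0.998, 0.001]
force: [0.4, 0.6, 6.3]
width: 0.0554
finger_force: 64.0
```

```bash
python3 - <<'E'
from m import *
p,d=env.capture("top"); q,_=env.capture("side"); s=env.sense(); print(s["tool_pos"],s["qpos"])
t=proj("top",[s["tool_pos"]])[0].astype(int);t2=proj("side",[s["tool_pos"]])[0].astype(int);print(t,t2)
a=cv2.resize(p[t[1]-45:t[1]+45,t[0]-45:t[0]+45],(400,400),interpolation=2);b=cv2.resize(q[t2[1]-45:t2[1]+45,t2[0]-45:t2[0]+45],(400,400),interpolation=2)
cv2.imwrite("pics/g1.png",np.hstack([a,b]))
E
```

```text
[0.62489039 0.25386874 0.0271418 ] [-0.59091481  0.55429893  0.21800406  1.60959692 -0.13682516  0.98954952
  1.11443875]
[168 190] [239 152]
```

View pics/g1.png

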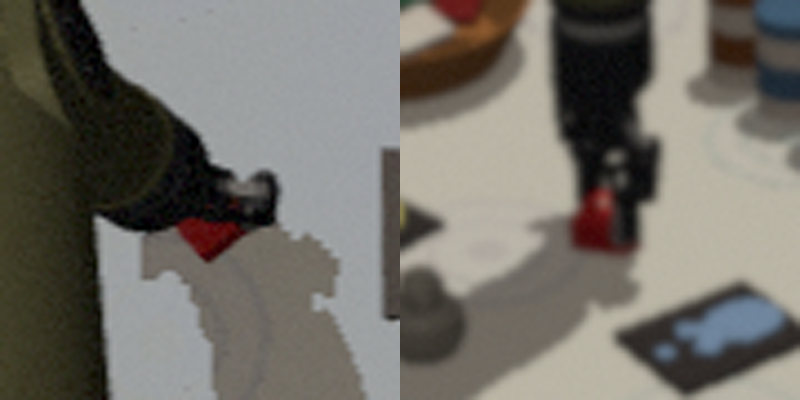

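The heart sits between the fingers, with its tip showing at about (210,245) in the crop. Lifting.

```bash
python3 -m jog '[[0,0,0.2,0,0,0,1],[0,0,0.4,0,0,0,1],[0,0,0.8,0,0,0,1],[0,0,1,0,0,0,1],[0,0,1,0,0,0,1]]'
python3 -m jog '[[0,0,0.8,0,0,0,1],[0,0,0.4,0,0,0,1],[0,0,0,0,0,0,1],[0,0,0,0,0,0,1],[0,0,0,0,0,0,1]]'
python3 - <<'E'
from m import *
p,d=env.capture("top"); q,_=env.capture("side"); s=env.sense(); print(s["tool_pos"],s["force"])
t=proj("top",[s["tool_pos"]])[0].astype(int);t2=proj("side",[s["tool_pos"]])[0].astype(int);print(t,t2)
a=cv2.resize(p[t[1]-35:t[1]+35,t[0]-35:t[0]+35],(400,400),interpolation=2);b=cv2.resize(q[t2[1]-45:t2[1]+45,t2[0]-45:t2[0]+45],(400,400),interpolation=2)
cv2.imwrite("pics/g2.png",np.hstack([a,b]))
E
```

```text
clock: 3.53
tool_pos: [0.6228, 0.253, 0.1109]
tcp_rot: [-0.001, 0.063, 0.998, -0.0]
force: [-0.5, -0.6, -0.7]
width: 0.0554
finger_force: 63.6
clock: 3.95
tool_pos: [0.6226, 0.253, 0.1385]
tcp_rot: [-0.001, 0.063, 0.998, -0.001]
force: [-0.2, 0.2, -1.2]
width: 0.0554
finger_force: 63.6
[0.62256915 0.25296838 0.13824186] [ 0.28214481 -0.28349074 -0.91727172]
[156 183] [238 123]
```

View pics/g2.png

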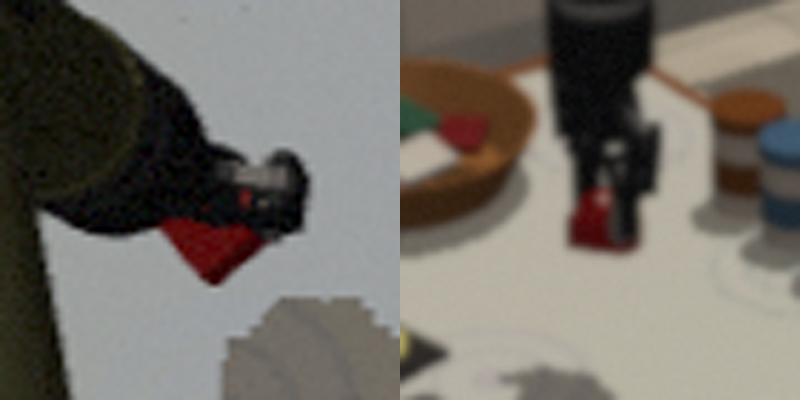

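```bash
python3 - <<'E'
from h import *
for z in(.112,.136): print(plane("top",(158.3,197.5),z))
E
```

```text
[[0.58904425 0.25608724 0.112     ]]
[[0.58436894 0.24820457 0.136     ]]
```

```bash
python3 -m jog '[[0,-0.4,0,0,0,-0.1,1],[0,-0.8,-0.1,0,0,-0.3,1],[0.02,-0.98,-0.15,0,0,-0.3,1],[0.02,-0.98,-0.15,0,0,-0.3,1],[0.02,-0.98,-0.15,0,0,-0.3,1]]'
python3 -m jog '[[0.02,-0.98,-0.15,0,0,-0.3,1],[0.02,-0.98,-0.15,0,0,-0.3,1],[0.02,-0.98,-0.15,0,0,-0.3,1],[0.02,-0.98,-0.15,0,0,-0.3,1],[0.02,-0.98,-0.15,0,0,-0.3,1]]'
python3 -m jog '[[0.02,-0.98,-0.15,0,0,-0.3,1],[0.02,-0.98,-0.15,0,0,-0.3,1],[0,-0.98,-0.15,0,0,-0.3,1],[0,-0.8,0,0,0,-0.3,1],[0,-0.6,0,0,0,-0.4,1]]'
python3 -m jog '[[0,-0.6,-0.3,0,0,0,1],[0,0,-0.5,0,0,0,1],[0,0,-0.5,0,0,0,1],[0,0,-0.4,0,0,0,1],[0,0,0,0,0,0,1]]'

```

```text
clock: 4.47
tool_pos: [0.6251, 0.1448, 0.126]
tcp_rot: [-0.0, 0.131, 0.991, -0.001]
force: [0.0, -0.6, -0.5]
width: 0.0553
finger_force: 63.6
clock: 4.88
tool_pos: [0.6272, 0.0234, 0.1076]
tcp_rot: [0.0, 0.205, 0.979, -0.0]
force: [0.3, 0.4, -0.2]
width: 0.0559
finger_force: 63.5
clock: 5.3
tool_pos: [0.6277, -0.0858, 0.0965]
tcp_rot: [-0.0, 0.283, 0.959, -0.001]
force: [-0.5, -0.1, -1.1]
width: 0.0557
finger_force: 63.5
clock: 5.72
tool_pos: [0.6266, -0.0936, 0.0505]
tcp_rot: [-0.003, 0.279, 0.96, -0.0]
force: [0.1, 1.3, -2.9]
width: 0.0554
finger_force: 63.6
```

```bash
python3 -m jog '[[0,0,-0.2,0,0,0,1],[0,0,-0.2,0,0,0,1],[0,0,0,0,0,0,1],[0,0,0,0,0,0,1],[0,0,0,0,0,0,1]]'
python3 - <<'E'
from m import *
p,d=env.capture("top"); q,_=env.capture("side"); s=env.sense(); print(s["tool_pos"],s["force"])
t=proj("top",[s["tool_pos"]])[0].astype(int);t2=proj("side",[s["tool_pos"]])[0].astype(int);print(t,t2)
a=cv2.resize(p[t[1]-35:t[1]+35,t[0]-35:t[0]+35],(400,400),interpolation=2);b=cv2.resize(q[t2[1]-45:t2[1]+45,t2[0]-45:t2[0]+45],(400,400),interpolation=2)
cv2.imwrite("pics/g3.png",np.hstack([a,b]))
E
```

```text
clock: 6.13
tool_pos: [0.629, -0.096, 0.0445]
tcp_rot: [0.0, 0.279, 0.96, 0.0]
force: [-0.1, -0.6, -0.2]
width: 0.0553
finger_force: 63.6
[ 0.62905609 -0.09616696  0.04461498] [ 0.53186573 -0.17321624 -0.7552169 ]
[286 185] [308 198]
```

View pics/g3.png

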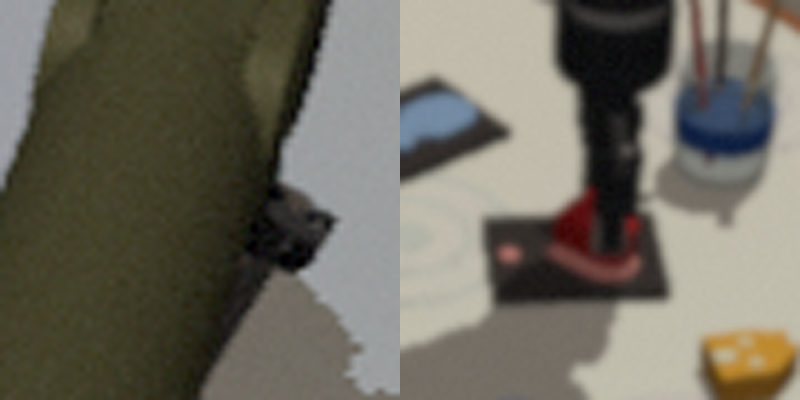

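The side view shows the heart just above its silhouette and pointing the right way. Lowering.

```bash
python3 -m jog '[[-0.05,0,-0.1,0,0,0,1],[0,0,-0.1,0,0,0,1],[0,0,-0.1,0,0,0,1],[0,0,0,0,0,0,1],[0,0,0,0,0,0,1]]'
python3 -m jog '[[0,0,-0.04,0,0,0,1],[0,0,-0.04,0,0,0,1],[0,0,0,0,0,0,1],[0,0,0,0,0,0,1],[0,0,0,0,0,0,1]]'
```

```text
clock: 6.65
tool_pos: [0.6272, -0.0961, 0.0362]
tcp_rot: [-0.0, 0.28, 0.96, -0.0]
force: [-0.1, 0.1, -0.8]
width: 0.0552
finger_force: 63.6
clock: 7.07
tool_pos: [0.6276, -0.0962, 0.0351]
tcp_rot: [0.0, 0.28, 0.96, 0.0]
force: [-2.2, 0.5, 5.3]
width: 0.0551
finger_force: 64.1
```

```bash
python3 -m jog '[[0,0,0,0,0,0,-1],[0,0,0,0,0,0,-1],[0,0,0,0,0,0,-1],[0,0,0.2,0,0,0,-1],[0,0,0.6,0,0,0,-1]]'
python3 -m jog '[[0,0,1,0,0,0,-1],[0,0,1,0,0,0,-1],[0,-0.5,1,0,0,0.35,-1],[-0.04,-0.8,0,0,0,0.35,-1],[-0.04,-0.9,0,0,0,0.35,-1]]'
python3 -m jog '[[-0.04,-0.9,0,0,0,0.35,-1],[-0.04,-0.9,0,0,0,0.35,-1],[-0.06,-0.9,0,0,0,0,-1],[0,-0.7,0,0,0,0,-1],[0,-0.4,0,0,0,0,-1]]'
python3 - <<'E'
from m import *
s=env.sense(); print(s["tool_pos"],s["qpos"])
p,d=env.capture("top"); q,_=env.capture("side")
cv2.imwrite("pics/g4.png",np.hstack([cv2.resize(p[140:260,200:340],(400,343),interpolation=2),cv2.resize(q[160:280,240:380],(400,343),interpolation=2)]))
try: print(piece(p,d,"heart",A0=-.56))
except Exception as e: print(e)
E
```

```text
clock: 7.48
tool_pos: [0.6256, -0.0958, 0.0526]
tcp_rot: [-0.002, 0.28, 0.96, -0.001]
force: [0.4, 0.5, -0.4]
width: 0.0852
finger_force: 0.0
clock: 7.9
tool_pos: [0.6273, -0.1504, 0.1323]
tcp_rot: [0.002, 0.226, 0.974, 0.001]
force: [0.6, 0.2, -1.1]
width: 0.0856
finger_force: 0.0
clock: 8.32
tool_pos: [0.6211, -0.2495, 0.13]
tcp_rot: [0.0, 0.196, 0.981, -0.001]
force: [-0.2, -0.8, 0.2]
width: 0.0855
finger_force: 0.0
[ 0.62114054 -0.24953189  0.12999121] [-0.0036208   0.46327     0.45561456  1.55616223 -0.21337414  1.17121591
  1.66918648]
(array([ 0.62829658, -0.09909906]), np.float64(-0.49999999999999933), np.float64(0.03181906252466682), (np.float64(0.05628426748394075), np.float64(0.06125105354924856)), array([ 0.62401511, -0.09652125]))
```

View pics/g4.png

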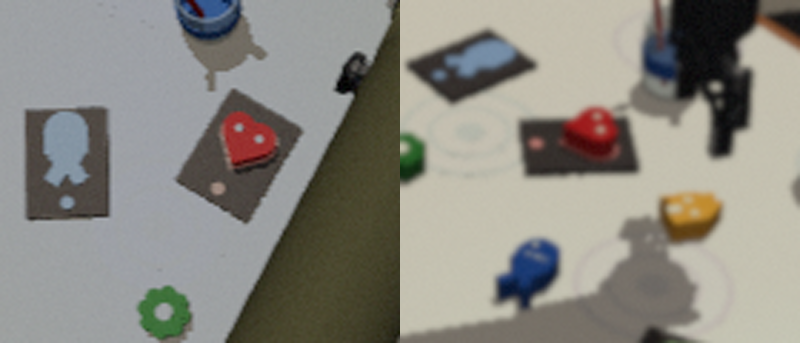

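The heart is placed on its silhouette. Now I'm descending on the house.

```bash
python3 -m jog '[[0,0.1,-0.6,0,0,0,-1],[0,0.06,-1,0,0,0,-1],[0,0,-1,0,0,0,-1],[0,0,-0.8,0,0,0,-1],[0,0,-0.5,0,0,0,-1]]'
python3 -m jog '[[0,0,-0.24,0,0,0,-1],[0,0,0,0,0,0,-1],[0,0,0,0,0,0,1],[0,0,0,0,0,0,1],[0,0,0,0,0,0,1]]'
python3 -m jog '[[0,0,0,0,0,0,1],[0,0,0,0,0,0,1],[0,0,0.1,0,0,0,1],[0,0,0.3,0,0,0,1],[0,0,0.8,0,0,0,1]]'
python3 -m jog '[[0,0,1,0,0,0,1],[0,0,1,0,0,0,1],[0,0,1,0,0,0,1],[0,0,0.6,0,0,0,1],[0,0,0,0,0,0,1]]'
python3 - <<'E'
from m import *
s=env.sense(); print(s["tool_pos"],s["qpos"])
p,d=env.capture("top"); q,_=env.capture("side")
t=proj("top",[s["tool_pos"]])[0].astype(int);t2=proj("side",[s["tool_pos"]])[0].astype(int);print(t,t2)
a=cv2.resize(p[t[1]-35:t[1]+35,t[0]-35:t[0]+35],(400,400),interpolation=2);b=cv2.resize(q[t2[1]-45:t2[1]+45,t2[0]-45:t2[0]+45],(400,400),interpolation=2)
cv2.imwrite("pics/g5.png",np.hstack([a,b]))
E
```

```text
clock: 8.83
tool_pos: [0.6212, -0.239, 0.0294]
tcp_rot: [-0.002, 0.193, 0.981, 0.001]
force: [-0.6, 0.1, -0.4]
width: 0.0852
finger_force: 0.0
clock: 9.25
tool_pos: [0.623, -0.2425, 0.0277]
tcp_rot: [0.001, 0.195, 0.981, -0.0]
force: [0.2, 0.2, 1.0]
width: 0.0516
finger_force: 0.0
clock: 9.67
tool_pos: [0.6195, -0.241, 0.0535]
tcp_rot: [-0.003, 0.195, 0.981, 0.0]
force: [-1.2, 0.9, -1.9]
width: 0.0404
finger_force: 62.0
clock: 10.08
tool_pos: [0.624, -0.2432, 0.1508]
tcp_rot: [0.004, 0.195, 0.981, -0.0]
force: [0.1, -0.3, -0.4]
width: 0.0407
finger_force: 62.0
[ 0.62396543 -0.24320589  0.15084273] [-0.01624939  0.44129562  0.45895137  1.54135856 -0.20549067  1.19962297
  1.65688234]
[341 177] [344 193]
```

View pics/g5.png

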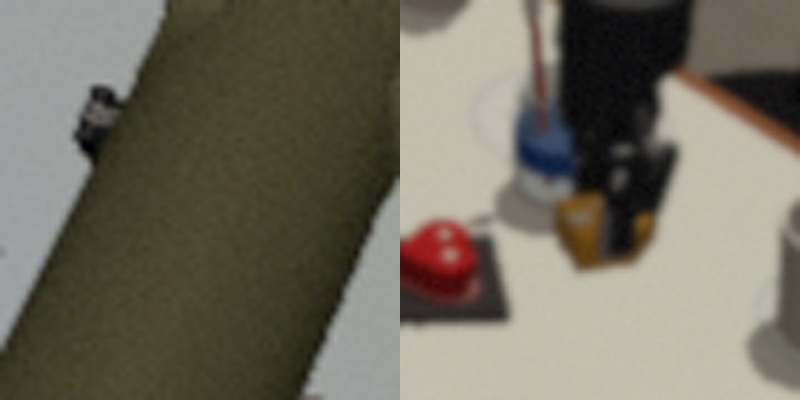

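The house is held. Carrying it across to its board.

```bash
python3 -m jog '[[0,0.4,0,0,0,0,1],[0,0.8,0,0,0,0,1],[-0.26,0.98,0,0,0,0.29,1],[-0.26,0.98,0,0,0,0.29,1],[-0.26,0.98,0,0,0,0.29,1]]'
python3 -m jog '[[-0.26,0.98,0,0,0,0.29,1],[-0.26,0.98,0,0,0,0.29,1],[-0.26,0.98,0,0,0,0.29,1],[-0.26,0.98,0,0,0,0.29,1],[-0.26,0.98,0,0,0,0.29,1]]'
python3 -m jog '[[-0.26,0.98,0,0,0,0.29,1],[-0.26,0.98,0,0,0,0.29,1],[-0.26,0.98,0,0,0,0.29,1],[-0.26,0.98,0,0,0,0.29,1],[-0.26,0.98,0,0,0,0.29,1]]'
python3 -m jog '[[-0.26,0.98,0,0,0,0.29,1],[-0.26,0.98,0,0,0,0.29,1],[-0.26,0.98,0,0,0,0.29,1],[-0.26,0.98,0,0,0,0.29,1],[-0.26,0.98,0,0,0,0.29,1]]'
python3 -m jog '[[-0.26,0.98,0,0,0,0.29,1],[-0.26,0.98,0,0,0,0.29,1],[-0.26,0.98,0,0,0,0.29,1],[-0.26,0.98,0,0,0,0.29,1],[0,0.8,0,0,0,0,1]]'
python3 -m jog '[[0,0.6,-0.3,0,0,0,1],[0,0.32,-0.8,0,0,0,1],[0,0,-0.8,0,0,0,1],[0,0,-0.6,0,0,0,1],[0,0,0,0,0,0,1]]'
```

```text
clock: 10.6
tool_pos: [0.6008, -0.1363, 0.1437]
tcp_rot: [-0.002, 0.151, 0.989, 0.0]
force: [0.1, 0.2, -1.2]
width: 0.0405
finger_force: 62.0
clock: 11.02
tool_pos: [0.568, -0.0139, 0.1441]
tcp_rot: [-0.002, 0.079, 0.997, -0.0]
force: [-1.2, 0.1, -0.5]
width: 0.0404
finger_force: 62.0
clock: 11.43
tool_pos: [0.5353, 0.1081, 0.1442]
tcp_rot: [-0.002, 0.006, 1.0, -0.0]
force: [-0.9, -0.1, -0.9]
width: 0.0404
finger_force: 62.0
clock: 11.85
tool_pos: [0.5027, 0.2303, 0.1442]
tcp_rot: [-0.002, -0.066, 0.998, -0.001]
force: [-0.3, 0.3, -1.2]
width: 0.0406
finger_force: 62.0
clock: 12.27
tool_pos: [0.4752, 0.3493, 0.144]
tcp_rot: [-0.002, -0.125, 0.992, -0.0]
force: [-0.8, 0.6, -1.3]
width: 0.0405
finger_force: 62.0
clock: 12.68
tool_pos: [0.4757, 0.3676, 0.0779]
tcp_rot: [-0.004, -0.123, 0.992, -0.003]
force: [-0.9, -0.1, -2.2]
width: 0.0406
finger_force: 62.0
```

```bash
python3 -m jog '[[0.1,0,-0.6,0,0,0,1],[0,0,-0.5,0,0,0,1],[0,0,-0.2,0,0,0,1],[0,0,0,0,0,0,1],[0,0,0,0,0,0,1]]'
python3 -m jog '[[0,0,0,0,0,0,1],[0,0,0,0,0,0,1],[0,0,0,0,0,0,1],[0,0,0,0,0,0,1],[0,0,0,0,0,0,1]]'
```

```text
clock: 13.1
tool_pos: [0.4812, 0.3697, 0.0509]
tcp_rot: [-0.0, -0.123, 0.992, -0.0]
force: [-0.7, 0.6, -1.2]
width: 0.0409
finger_force: 62.0
clock: 13.52
tool_pos: [0.4815, 0.37, 0.0515]
tcp_rot: [0.0, -0.123, 0.992, 0.0]
force: [-0.2, -0.0, -1.1]
width: 0.0406
finger_force: 62.0
```

```bash
python3 -m jog '[[0,-0.04,-0.15,0,0,0,1],[0,0,-0.15,0,0,0,1],[0,0,-0.15,0,0,0,1],[0,0,-0.1,0,0,0,1],[0,0,0,0,0,0,1]]'
python3 -m jog '[[0,0,-0.06,0,0,0,1],[0,0,-0.04,0,0,0,1],[0,0,0,0,0,0,1],[0,0,0,0,0,0,1],[0,0,0,0,0,0,1]]'
```

```text
clock: 13.93
tool_pos: [0.4808, 0.3684, 0.0362]
tcp_rot: [-0.001, -0.123, 0.992, -0.0]
force: [0.4, 0.3, -0.4]
width: 0.0404
finger_force: 62.0
clock: 14.35
tool_pos: [0.4814, 0.3689, 0.0358]
tcp_rot: [-0.0, -0.123, 0.992, 0.0]
force: [-2.4, -1.7, 5.0]
width: 0.0404
finger_force: 62.7
```

```bash
python3 -m jog '[[0,0,0,0,0,0,-1],[0,0,0,0,0,0,-1],[0,0,0,0,0,0,-1],[0,0,0.2,0,0,0,-1],[0,0,0.6,0,0,0,-1]]'
python3 -m jog '[[0,0,1,0,0,0,-1],[0,0,1,0,0,0,-1],[0,0,1,0,0,0,-1],[0,0,1,0,0,0,-1],[0,-0.4,0.4,0,0,0,-1]]'
python3 - <<'E'
from m import *
f=np.load("top0.npz");p,d=f["p"],f["d"]
W=pts(d);h=cv2.cvtColor(p,cv2.COLOR_BGR2HSV)
m=(h[...,0]>50)&(h[...,0]<75)&(h[...,1]>80)&(W[...,2]>.018)&(abs(W[...,0]-.447)<.05)&(abs(W[...,1]+.007)<.05)
v,u=np.nonzero(m);P=plane("top",np.c_[u,v],.024)[:,:2]
for a in range(0,180,15): b=box(P,np.radians(a)); print(a,round(b[1]-b[0]+.0028,4),end="; ")
print(P.mean(0))
p,d=env.capture("top"); q,_=env.capture("side")
cv2.imwrite("pics/g6.png",np.hstack([cv2.resize(p[190:310,90:230],(400,343),interpolation=2),cv2.resize(q[110:230,130:270],(400,343),interpolation=2)]))
try: print(piece(p,d,"house"))
except Exception as e: print(e)
E
```

```text
clock: 14.77
tool_pos: [0.48, 0.3678, 0.0529]
tcp_rot: [-0.002, -0.123, 0.992, -0.001]
force: [-0.4, 0.3, -0.5]
width: 0.0855
finger_force: 0.0
clock: 15.18
tool_pos: [0.4823, 0.362, 0.1691]
tcp_rot: [0.003, -0.124, 0.992, 0.002]
force: [-0.2, 1.5, 0.6]
width: 0.0854
finger_force: 0.0
0 0.0551; 15 0.0542; 30 0.0549; 45 0.0525; 60 0.0523; 75 0.0539; 90 0.0524; 105 0.0523; 120 0.0526; 135 0.052; 150 0.0518; 165 0.055; [ 0.4463939  -0.00726454]
(array([0.47836839, 0.36769285]), np.float64(-1.3307963267948966), np.float64(0.031810664261429755), (np.float64(0.0486554513602768), np.float64(0.04931677442589763)), array([0.47855717, 0.36600007]))
```

View pics/g6.png

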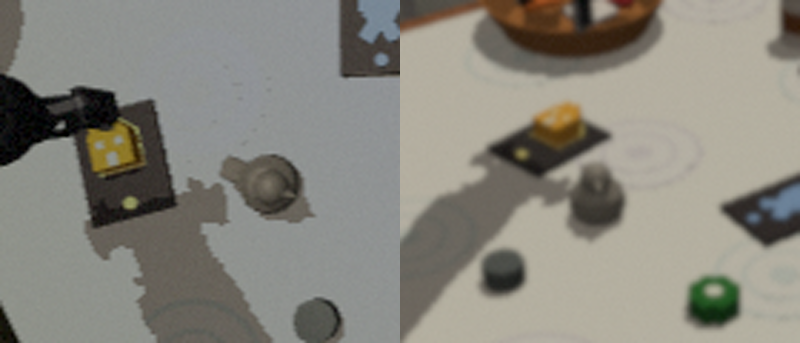

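The house is well placed and the bird is untouched. Next the flower.

```bash
python3 -m jog '[[0,-0.8,0,0,0,0,-1],[-0.1,-0.98,0,0,0,-0.32,-1],[-0.1,-0.98,0,0,0,-0.32,-1],[-0.11,-0.98,0,0,0,-0.32,-1],[-0.11,-0.98,0,0,0,-0.32,-1]]'
python3 -m jog '[[-0.11,-0.98,0,0,0,-0.32,-1],[-0.11,-0.98,0,0,0,-0.32,-1],[-0.11,-0.98,0,0,0,-0.32,-1],[-0.11,-0.98,0,0,0,-0.32,-1],[-0.11,-0.98,0,0,0,-0.32,-1]]'
python3 -m jog '[[-0.11,-0.98,0,0,0,-0.32,-1],[-0.11,-0.98,0,0,0,-0.32,-1],[-0.11,-0.98,0,0,0,-0.32,-1],[-0.1,-0.98,-0.3,0,0,-0.32,-1],[0,-0.6,-0.8,0,0,0,-1]]'
python3 -m jog '[[0,-0.5,-0.8,0,0,0,-1],[0,0,-0.6,0,0,0,-1],[0,0,0,0,0,0,-1],[0,0,0,0,0,0,-1],[0,0,0,0,0,0,-1]]'
python3 -c "
from h import *
s=env.sense();print(s['tool_pos'],s['qpos'])"
```

```text
clock: 15.7
tool_pos: [0.4697, 0.2387, 0.1625]
tcp_rot: [-0.001, -0.058, 0.998, -0.001]
force: [-0.2, -0.5, 0.7]
width: 0.0851
finger_force: 0.0
clock: 16.12
tool_pos: [0.456, 0.1163, 0.1634]
tcp_rot: [-0.001, 0.022, 1.0, -0.0]
force: [-0.6, -0.1, 0.3]
width: 0.0853
finger_force: 0.0
clock: 16.53
tool_pos: [0.4479, 0.0017, 0.1395]
tcp_rot: [0.003, 0.088, 0.996, 0.001]
force: [1.5, -0.3, -0.4]
width: 0.085
finger_force: 0.0
clock: 16.95
tool_pos: [0.4471, -0.0072, 0.1032]
tcp_rot: [0.001, 0.085, 0.996, 0.0]
force: [0.3, 0.1, -0.4]
width: 0.0853
finger_force: 0.0
[ 0.44705281 -0.00724643  0.10322467] [-0.39333124  0.01421188  0.35462585  2.11886225 -0.00605839  1.00810923
  1.36531881]
```

```bash
python3 -m jog '[[0,0,-0.5,0,0,0,-1],[0,0,-0.9,0,0,0,-1],[0,0,-0.8,0,0,0,-1],[0,0,-0.6,0,0,0,-1],[0,0,-0.26,0,0,0,-1]]'
python3 -m jog '[[0,0,0,0,0,0,-1],[0,0,0,0,0,0,1],[0,0,0,0,0,0,1],[0,0,0,0,0,0,1],[0,0,0,0,0,0,1]]'
python3 -m jog '[[0,0,0,0,0,0,1],[0,0,0,0,0,0,1],[0,0,0.1,0,0,0,1],[0,0,0.3,0,0,0,1],[0,0,0.8,0,0,0,1]]'
python3 -m jog '[[0,0,1,0,0,0,1],[0,0,1,0,0,0,1],[0,0,0.8,0,0,0,1],[0,0,0,0,0,0,1],[0,0,0,0,0,0,1]]'
python3 - <<'E'
from m import *
s=env.sense(); print(s["tool_pos"],s["qpos"])
p,d=env.capture("top"); q,_=env.capture("side")
t=proj("top",[s["tool_pos"]])[0].astype(int);t2=proj("side",[s["tool_pos"]])[0].astype(int);print(t,t2)
a=cv2.resize(p[t[1]-35:t[1]+35,t[0]-35:t[0]+35],(400,400),interpolation=2);b=cv2.resize(q[t2[1]-45:t2[1]+45,t2[0]-45:t2[0]+45],(400,400),interpolation=2)
cv2.imwrite("pics/g7.png",np.hstack([a,b]))
E
```

```text
clock: 17.37
tool_pos: [0.4462, -0.0067, 0.0252]
tcp_rot: [-0.0, 0.084, 0.996, -0.0]
force: [-0.6, -0.5, 0.0]
width: 0.0854
finger_force: 0.0
clock: 17.78
tool_pos: [0.4478, -0.0069, 0.0278]
tcp_rot: [0.001, 0.085, 0.996, 0.001]
force: [-1.1, 1.2, 8.5]
width: 0.0521
finger_force: 60.8
clock: 18.2
tool_pos: [0.4444, -0.0073, 0.0548]
tcp_rot: [-0.002, 0.085, 0.996, -0.001]
force: [-1.0, 0.1, -0.2]
width: 0.0518
finger_force: 62.8
clock: 18.62
tool_pos: [0.4474, -0.007, 0.1274]
tcp_rot: [0.002, 0.085, 0.996, 0.001]
force: [-0.7, -0.6, -1.1]
width: 0.052
finger_force: 62.9
[ 0.44735249 -0.00701056  0.1273631 ] [-0.39999074 -0.01984831  0.35578932  2.09576245  0.0069577   1.06103957
  1.35334437]
[253 246] [237 181]
```

View pics/g7.png

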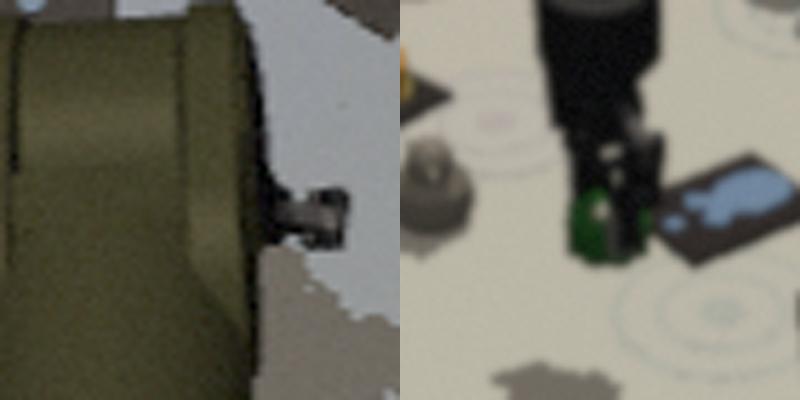

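The flower is held. Carrying it to its board.

```bash
python3 -m jog '[[0,-0.4,0,0,0,0,1],[0,-0.8,0,0,0,0,1],[0.11,-0.98,0,0,0,0,1],[0.11,-0.98,0,0,0,0,1],[0.11,-0.98,0,0,0,0,1]]'
python3 -m jog '[[0.11,-0.98,0,0,0,0,1],[0.11,-0.98,0,0,0,0,1],[0.11,-0.98,0,0,0,0,1],[0.11,-0.98,0,0,0,0,1],[0.11,-0.98,0,0,0,0,1]]'
python3 -m jog '[[0.11,-0.98,0,0,0,0,1],[0.11,-0.98,0,0,0,0,1],[0.11,-0.98,0,0,0,0,1],[0.11,-0.98,0,0,0,0,1],[0.11,-0.98,0,0,0,0,1]]'
python3 -m jog '[[0,-0.8,0,0,0,0,1],[0,-0.5,-0.5,0,0,0,1],[0,0,-0.9,0,0,0,1],[0,0,-0.8,0,0,0,1],[0,0,-0.5,0,0,0,1]]'
python3 -m jog '[[0,0,-0.2,0,0,0,1],[0,0,0,0,0,0,1],[0,0,0,0,0,0,1],[0,0,0,0,0,0,1],[0,0,0,0,0,0,1]]'
```

```text
clock: 19.13
tool_pos: [0.4536, -0.1124, 0.1247]
tcp_rot: [-0.001, 0.085, 0.996, -0.0]
force: [0.3, 0.2, -1.4]
width: 0.0521
finger_force: 62.9
clock: 19.55
tool_pos: [0.4672, -0.235, 0.1247]
tcp_rot: [-0.001, 0.085, 0.996, -0.0]
force: [1.4, -0.2, -0.7]
width: 0.0519
finger_force: 62.9
clock: 19.97
tool_pos: [0.4808, -0.3573, 0.1244]
tcp_rot: [-0.001, 0.085, 0.996, 0.0]
force: [-0.5, -0.3, -0.9]
width: 0.0519
finger_force: 62.9
clock: 20.38
tool_pos: [0.4796, -0.3881, 0.0548]
tcp_rot: [-0.003, 0.085, 0.996, 0.001]
force: [-0.5, 0.1, -1.5]
width: 0.0521
finger_force: 62.9
clock: 20.8
tool_pos: [0.483, -0.3886, 0.0547]
tcp_rot: [0.001, 0.085, 0.996, -0.0]
force: [-0.2, 0.5, -0.9]
width: 0.0517
finger_force: 62.9
```

Contact is expected at z ≈ 0.036.

```bash
python3 -m jog '[[0,0,-0.2,0,0,0,1],[0,0,-0.2,0,0,0,1],[0,0,-0.2,0,0,0,1],[0,0,-0.1,0,0,0,1],[0,0,0,0,0,0,1]]'
python3 -m jog '[[0,0,-0.04,0,0,0,1],[0,0,-0.03,0,0,0,1],[0,0,0,0,0,0,1],[0,0,0,0,0,0,1],[0,0,0,0,0,0,1]]'
```

```text
clock: 21.22
tool_pos: [0.482, -0.3879, 0.036]
tcp_rot: [-0.0, 0.085, 0.996, 0.001]
force: [-0.7, 1.9, 4.0]
width: 0.0518
finger_force: 63.3
clock: 21.63
tool_pos: [0.4821, -0.3879, 0.0359]
tcp_rot: [-0.0, 0.085, 0.996, 0.001]
force: [-4.9, 3.6, 14.9]
width: 0.0521
finger_force: 64.5
```

```bash
python3 -m jog '[[0,0,0,0,0,0,-1],[0,0,0,0,0,0,-1],[0,0,0,0,0,0,-1],[0,0,0.2,0,0,0,-1],[0,0,0.6,0,0,0,-1]]'
python3 -m jog '[[0,0,1,0,0,0,-1],[0,0,1,0,0,0,-1],[0,0.5,1,0,0,0.6,-1],[0,0.8,0.2,0,0,0.7,-1],[-0.23,0.98,0,0,0,0.8,-1]]'
python3 -m jog '[[-0.23,0.98,0,0,0,0.8,-1],[-0.23,0.98,0,0,0,0.8,-1],[-0.23,0.98,0,0,0,0.8,-1],[-0.23,0.98,0,0,0,0.8,-1],[0,0.65,0,0,0,0.75,-1]]'
python3 -m jog '[[0,0,0,0,0,0,-1],[0,0,0,0,0,0,-1],[0,0,0,0,0,0,-1],[0,0,0,0,0,0,-1],[0,0,0,0,0,0,-1]]'
python3 - <<'E'
from m import *
s=env.sense(); print(s["tool_pos"],s["qpos"])
p,d=env.capture("top"); q,_=env.capture("side")
for nm in ("flower","fish"): print(nm,piece(p,d,nm))
cv2.imwrite("pics/g8.png",np.hstack([cv2.resize(p[190:310,300:440],(400,343),interpolation=2),cv2.resize(q[200:320,240:380],(400,343),interpolation=2)]))
E
```

```text
clock: 22.05
tool_pos: [0.4807, -0.3869, 0.052]
tcp_rot: [-0.002, 0.085, 0.996, 0.001]
force: [0.1, 0.9, 0.1]
width: 0.0851
finger_force: 0.0
clock: 22.47
tool_pos: [0.4781, -0.3329, 0.137]
tcp_rot: [0.002, -0.021, 1.0, -0.002]
force: [-0.5, -0.1, -0.2]
width: 0.0854
finger_force: 0.0
clock: 22.88
tool_pos: [0.4524, -0.2146, 0.134]
tcp_rot: [-0.0, -0.218, 0.976, 0.001]
force: [-0.3, 0.4, -0.0]
width: 0.0851
finger_force: 0.0
clock: 23.3
tool_pos: [0.4533, -0.2182, 0.1341]
tcp_rot: [-0.0, -0.215, 0.977, -0.0]
force: [-0.4, -0.9, 0.7]
width: 0.0856
finger_force: 0.0
[ 0.45329654 -0.21821521  0.13409928] [-0.08170375  0.1031225   0.5056236   1.96860084 -0.05578596  1.08326124
  2.45129208]
flower (array([ 0.48245016, -0.39304029]), np.float64(0.0), np.float64(0.03141590458787147), (np.float64(0.052381591539343436), np.float64(0.044136302889416196)), array([ 0.47949373, -0.39524532]))
fish (array([ 0.47669152, -0.20092939]), np.float64(-0.5519539884465028), np.float64(0.02188928819196989), (np.float64(0.013384300849312056), np.float64(0.006768497927199097)), array([ 0.47244705, -0.19804642]))
```

View pics/g8.png

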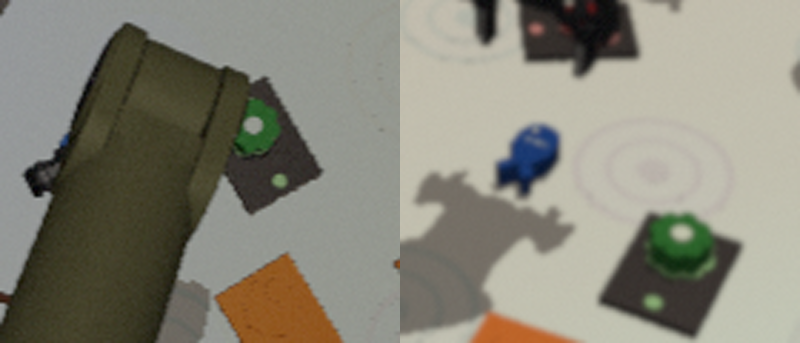

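The flower is on its silhouette and the fish is undisturbed. Grasping the fish.

```bash
python3 -m jog '[[0,0.06,-0.5,0,0,0,-1],[0,0,-1,0,0,0,-1],[0,0,-1,0,0,0,-1],[0,0,-0.9,0,0,0,-1],[0,0,-0.6,0,0,0,-1]]'
python3 -m jog '[[0,0,-0.29,0,0,0,-1],[0,0,0,0,0,0,-1],[0,0,0,0,0,0,1],[0,0,0,0,0,0,1],[0,0,0,0,0,0,1]]'
python3 -m jog '[[0,0,0,0,0,0,1],[0,0,0,0,0,0,1],[0,0,0.1,0,0,0,1],[0,0,0.3,0,0,0,1],[0,0,0.8,0,0,0,1]]'
python3 -m jog '[[0,0,1,0,0,0,1],[0,0,1,0,0,0,1],[0,0,0.8,0,0,0,1],[0,0,0,0,0,0,1],[0,0,0,0,0,0,1]]'
python3 - <<'E'
from m import *
s=env.sense(); print(s["tool_pos"],s["qpos"])
p,d=env.capture("top"); q,_=env.capture("side")
t=proj("top",[s["tool_pos"]])[0].astype(int);t2=proj("side",[s["tool_pos"]])[0].astype(int);print(t,t2)
a=cv2.resize(p[t[1]-35:t[1]+35,t[0]-35:t[0]+35],(400,400),interpolation=2);b=cv2.resize(q[t2[1]-45:t2[1]+45,t2[0]-45:t2[0]+45],(400,400),interpolation=2)
cv2.imwrite("pics/g9.png",np.hstack([a,b]))
E
```

```text
clock: 23.82
tool_pos: [0.4522, -0.2154, 0.0319]
tcp_rot: [-0.001, -0.215, 0.977, 0.0]
force: [-0.3, -0.3, -0.9]
width: 0.0852
finger_force: 0.0
clock: 24.23
tool_pos: [0.4544, -0.2158, 0.0281]
tcp_rot: [0.001, -0.216, 0.976, -0.0]
force: [-0.0, 0.0, -0.6]
width: 0.0517
finger_force: 0.0
clock: 24.65
tool_pos: [0.4512, -0.2145, 0.0553]
tcp_rot: [-0.002, -0.216, 0.976, 0.001]
force: [-0.0, 0.4, -0.7]
width: 0.0384
finger_force: 61.1
clock: 25.07
tool_pos: [0.4541, -0.2156, 0.1282]
tcp_rot: [0.001, -0.216, 0.976, -0.0]
force: [-0.8, -0.3, -1.7]
width: 0.0384
finger_force: 61.2
[ 0.45410018 -0.2155536   0.1281511 ] [-0.08821374  0.10777298  0.5084757   1.97748007 -0.06090711  1.0680882
  2.4531383 ]
[332 242] [285 218]
```

View pics/g9.png

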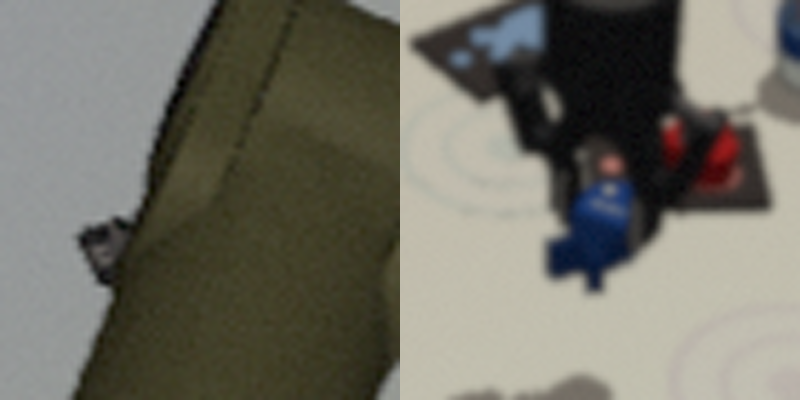

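The fish is held. Carrying it to its board.

```bash
python3 -m jog '[[0,0.4,0,0,0,0,1],[0,0.8,0,0,0,0,1],[0.63,0.9,0,0,0,-0.39,1],[0.63,0.9,0,0,0,-0.39,1],[0.63,0.9,0,0,0,-0.39,1]]'
python3 -m jog '[[0.63,0.9,0,0,0,-0.39,1],[0.63,0.9,0,0,0,-0.39,1],[0.63,0.9,0,0,0,-0.39,1],[0.63,0.9,0,0,0,-0.39,1],[0.63,0.9,0,0,0,-0.39,1]]'
python3 -m jog '[[0.63,0.9,0,0,0,-0.39,1],[0.63,0.9,0,0,0,-0.39,1],[0.63,0.9,0,0,0,-0.39,1],[0,0.8,0,0,0,0,1],[0,0.5,0,0,0,0,1]]'
python3 -m jog '[[0,0,-0.5,0,0,0,1],[0,0,-0.9,0,0,0,1],[0,0,-0.8,0,0,0,1],[0,0,-0.5,0,0,0,1],[0,0,-0.2,0,0,0,1]]'
python3 -m jog '[[0,0,0,0,0,0,1],[0,0,0,0,0,0,1],[0,0,0,0,0,0,1],[0,0,0,0,0,0,1],[0,0,0,0,0,0,1]]'
```

```text
clock: 25.58
tool_pos: [0.5001, -0.116, 0.1256]
tcp_rot: [-0.001, -0.157, 0.988, 0.001]
force: [0.3, 0.4, -0.9]
width: 0.0384
finger_force: 61.2
clock: 26.0
tool_pos: [0.5788, -0.0032, 0.1252]
tcp_rot: [-0.001, -0.061, 0.998, 0.0]
force: [0.2, -1.1, -0.1]
width: 0.0383
finger_force: 61.2
clock: 26.42
tool_pos: [0.6257, 0.0986, 0.1248]
tcp_rot: [-0.002, -0.005, 1.0, 0.0]
force: [0.2, 0.5, -1.0]
width: 0.0385
finger_force: 61.2
clock: 26.83
tool_pos: [0.624, 0.0928, 0.0508]
tcp_rot: [-0.003, -0.002, 1.0, -0.001]
force: [-1.1, 0.1, -0.9]
width: 0.0382
finger_force: 61.1
clock: 27.25
tool_pos: [0.6274, 0.0947, 0.0555]
tcp_rot: [0.001, -0.003, 1.0, 0.0]
force: [0.1, -0.6, 0.0]
width: 0.0384
finger_force: 61.2
```

```bash
python3 -m jog '[[0,0,-0.2,0,0,0,1],[0,0,-0.2,0,0,0,1],[0,0,-0.2,0,0,0,1],[0,0,-0.1,0,0,0,1],[0,0,0,0,0,0,1]]'
python3 -m jog '[[0,0,-0.04,0,0,0,1],[0,0,-0.03,0,0,0,1],[0,0,0,0,0,0,1],[0,0,0,0,0,0,1],[0,0,0,0,0,0,1]]'
```

```text
clock: 27.67
tool_pos: [0.6264, 0.0946, 0.0364]
tcp_rot: [-0.0, -0.003, 1.0, -0.0]
force: [-0.6, 0.2, -0.6]
width: 0.0386
finger_force: 61.1
clock: 28.08
tool_pos: [0.6266, 0.0946, 0.0363]
tcp_rot: [-0.0, -0.003, 1.0, 0.0]
force: [-5.0, -0.7, 9.2]
width: 0.0387
finger_force: 62.3
```

```bash
python3 -m jog '[[0,0,0,0,0,0,-1],[0,0,0,0,0,0,-1],[0,0,0,0,0,0,-1],[0,0,0.2,0,0,0,-1],[0,0,0.6,0,0,0,-1]]'
python3 -m jog '[[0,0,1,0,0,0,-1],[0,0,1,0,0,0,-1],[0,0,1,0,0,0,-1],[0,0,1,0,0,0,-1],[0,0.6,1,0,0,0,-1]]'
python3 -m jog '[[0,1,0.6,0,0,0,-1],[0,1,0,0,0,0,-1],[0,1,0,0,0,0,-1],[0,1,0,0,0,0,-1],[0,1,0,0,0,0,-1]]'
python3 -m jog '[[0,1,0,0,0,0,-1],[0,1,0,0,0,0,-1],[0,0.8,0,0,0,0,-1],[0,0.4,0,0,0,0,-1],[0,0,0,0,0,0,-1]]'
python3 - <<'E'
from m import *
s=env.sense(); print(s["tool_pos"])
p,d=env.capture("top"); q,_=env.capture("side")
for nm in ("fish","heart","flower"): print(nm,piece(p,d,nm,A0=-.56)[:4])
cv2.imwrite("pics/g10.png",np.hstack([cv2.resize(p[110:310,100:425],(400,246),interpolation=2),cv2.resize(q[120:330,130:380],(400,336),interpolation=2)[:246]]))
cv2.imwrite("pics/g11.png",cv2.resize(q[110:330,130:390],(780,660))[:600])
E
```

```text
clock: 28.5
tool_pos: [0.6247, 0.0943, 0.0529]
tcp_rot: [-0.002, -0.003, 1.0, -0.001]
force: [0.2, 0.0, 0.3]
width: 0.0852
finger_force: 0.0
clock: 28.92
tool_pos: [0.627, 0.1053, 0.1817]
tcp_rot: [0.0, -0.0, 1.0, -0.001]
force: [1.0, -1.2, 0.2]
width: 0.0854
finger_force: 0.0
clock: 29.33
tool_pos: [0.6266, 0.2358, 0.1955]
tcp_rot: [0.0, -0.003, 1.0, 0.0]
force: [0.7, 0.2, 0.9]
width: 0.0855
finger_force: 0.0
clock: 29.75
tool_pos: [0.6255, 0.3181, 0.1946]
tcp_rot: [-0.0, -0.005, 1.0, 0.001]
force: [-0.5, 0.5, 0.5]
width: 0.0856
finger_force: 0.0
[0.62552393 0.31813843 0.19462858]
fish (array([0.62323253, 0.09220196]), np.float64(0.039275664562369084), np.float64(0.03169424495725748), (np.float64(0.07325297979049147), np.float64(0.04198970919930903)))
heart (array([ 0.62847327, -0.09921046]), np.float64(-0.4799999999999993), np.float64(0.03162021053235242), (np.float64(0.05655056936691613), np.float64(0.06117371674578151)))
flower (array([ 0.48117226, -0.3876533 ]), np.float64(0.0), np.float64(0.03176508661904154), (np.float64(0.05499492555926935), np.float64(0.05471977433081218)))
```

View pics/g11.png

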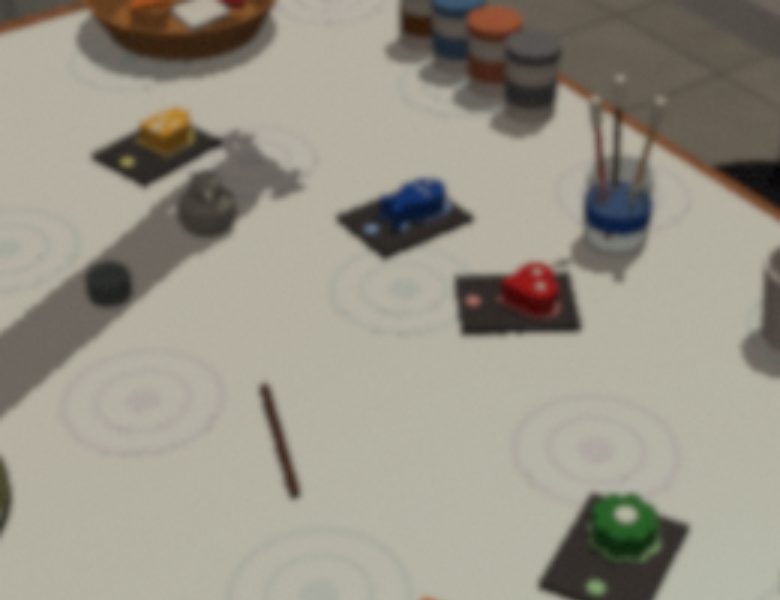

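View pics/g10.png

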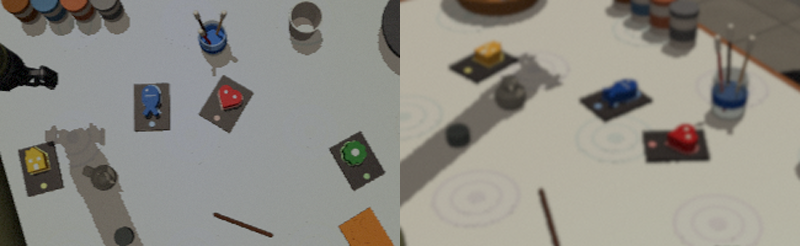

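In both views all four pieces lie on their silhouettes, within about 5 mm and 5° by measurement for the fish and heart. The bird and jar are untouched, and the arm is clear.

```bash
python3 -c "
from rig import env
print(env.hand_in())"
```

```text
the job is handed in; nothing more can be done
None
```

The fish, heart, house and flower each lie flat on their own boards, set down gently and lined up with their silhouettes; the bird and jar were left undisturbed, and the job is handed in (about 30 s used; no verdict was returned).

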